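Feed a flat bar into the bench shear and lock its hold-down

ROBOT

A 6-joint arm with a two-finger parallel gripper is mounted at the origin on the work surface. World frame = base frame: x ahead of the robot, y to its left, z up, the work surface at z = 0. Lengths are in mm, angles in rad, forces in N, time in s.
With the tool pointing down it reaches from about 350 to 925 mm from the base axis. Payload 6.4 kg.
Tool frame: the origin (TCP) lies midway between the tips of the shut fingers; the grasp point (between the pads) lies 19 mm behind it (pinch_z is the distance from the TCP to the grasp point, in mm); z points along the fingers, y is the line along which they close (so a half turn about z gives the same grasp; the last joint's range is limited). The gripper opens to 94 mm and grips with 3 to 60 N. Pads are 16 mm wide; open, the fingers measure 119 mm over their backs; the gripper's body (75 mm by 177 mm) begins 78 mm behind the grasp point.
Start: joints at [-1.4, 0.245, 1.558, -0, 1.339, -0.174], TCP at [219.711, -611.752, 205.455] pointing down, gripper open.
Joint ranges: [-3.13, 3.13], [-1.02, 2.26], [0.13, 2.54], [-0.95, 4.09], [0.21, 2.88], [-2.74, 2.74]. Speed limits (rad/s): [2.57, 2.57, 3.14, 3.14, 3.14, 3.14].

INTERFACE

Orientations are given as a 3x3 rotation matrix whose columns are the frame's x, y, z axes.
In Python, from rig import get_obs, get_image, camera_model, sign_off, pinch_z gives the robot as it stands.
- The arm moves only by the tool jog_arm, never from a script. Its argument "moves" is a list of rows, each a list of 5 numbers: the shift along the world's x, y, z in cm, then the turn about the world's z in units of 5 degrees (1.0 is 5 degrees), then the closure in counts, from 0 (fully open) to 255 (shut). In form: [[tx, ty, tz, roll, jaw], ...]. A call has 1 to 10 rows; each row is the pose to reach, as a shift and turn from the pose commanded when the call began; what a row does not reach only later rows make up. A row lasts 1/8 s, in which the tool goes at most 62.5 mm and 10.7 degrees, less where a joint would pass 70% of its speed; a pose out of reach is approached as far as the arm can. A call with a gripper value outside its range is refused whole. The fingers move at their own pace and stop on an object; "newtons" is the grip in N (left out, the last holds). Time passes only in rows, so rows that repeat a pose let the fingers close. It gives the time, the measured TCP pose, the force, the opening and the grip force at its end, in the units of the state.
- get_obs(): the state, without advancing time (a new reading comes with each control period).
- get_image(name): name is "side" or "top"; returns the picture (480x640x3 uint8, red, green, blue); there is no depth.
- camera_model(name): a dict with "K" (3x3 intrinsics, pixels), "T" (4x4, takes a point from camera to world coordinates). Camera axes: x right, y down, z forward; pixel columns grow to the right and rows downward; lengths in mm; the calibration is good to about 2 mm. A picture is of the moment at which its call begins. camera_model takes no time and is no camera call.
- sign_off(): hands the job in; it is judged then, once.
The state is a dict: "t": time; "qpos": joint angles; "joint_vel": joint speeds; "joint_efforts": joint torques, N m; "ee_pos": TCP position; "tool_rot": TCP orientation; "ft_force": force on the tool from outside, world axes, zero at the start; "wrist_torque": the same for the moment, N m; "opening": opening from 0.0 (shut) to 1.0 (fully open); "finger_force": force on a finger pad.
Only numpy, scipy, OpenCV 4.12 (cv2) and the standard library are available. Lean on these libraries where they do the work, as an engineer would, in place of code of your own. Each camera call takes 0.05 s, during which the arm holds its last target. There are 200 camera calls.

TASK

Get the flat bar ready to be cut in the bench shear: push it in under the finger guard with the push stick until it is home against the length stop, without touching the bar with the gripper. Then clamp it by turning the hold-down's lock collar clockwise until its lever stands at the locked mark, and leave the push stick lying on the bench, with the rest of the bench undisturbed.

Things in the scene. Friction and masses are not known exactly. Their poses are not given: they have to be found in the camera images.
- shear: bench flat-bar shear, bolted down: grey-green casting 375 mm long (its y), 170 wide (its x). Origin on the bench under the middle of its clamp bridge. The bar is fed along its -y on a bright bed, top 40 mm above the bench, from y = +170 to -184 mm, between two dark guide strips 12 mm high, inner faces 66 mm apart. Bridge: y +42 to -42, top 85 mm above the bench. Blade beam: y -49 to -79, raised
- slot (a point): middle of the finger guard's low opening, on the bed (40 mm above the bench), in the outer (+y) face of the sheet-steel guard on the bridge's infeed side; the opening is 22 mm high, 100 mm wide. Axes as the shear's: the bar goes in along -y. The guard's folded top lip sticks out 14 mm, 49 mm above the bed
- stop_face (a point): centre of the contact face of the length stop, a dark block 60 mm wide and 30 mm high on the bed, 171 mm past the guard's opening; the point is 5 mm above the bed (half the bar's thickness). Axes as the shear's: the bar arrives along -y
- bar: flat steel bar, 60 wide (its x) x 150 long (its y) x 10 mm thick, about 0.7 kg, lying on the bed between the guide strips; origin at the centre of its underside. At the start its front end is 60 to 105 mm short of the stop and its rear end sticks out of the guard on the infeed side. Home, its rear end is 21 mm inside the guard's opening
- bar_front (a point): centre of the bar's front end face (the end that meets the stop), half-way up. Axes as the bar's, y pointing to its rear
- bar_back (a point): centre of the bar's rear end face (the end to push on), half-way up. Axes as the bar's
- stick_grip (a point): centre of the push stick's upright wooden handle, where to take it: handle 64 mm long (its x), 24 wide (its y), top 66 mm and this point 45 mm above the stick's underside. Its x axis points along the stick to the foot. The stick is plywood, 200 mm long, 28 wide, 14 thick, about 0.14 kg, standing on its flat underside on the bench beyond the infeed end
- stick_tip (a point): centre of the flat front face of the push stick's foot: 130 mm ahead of the handle's centre, 7 mm above the underside; the foot is 46 mm wide and 14 mm high
- collar (a joint): angle of the hold-down's lock collar, rad; grows clockwise seen from above. Starts between 0 and 0.45; locked mark at 1.35; end of thread 1.65. At 1.35 the lever points along the shear's -x (operator's side), over the raised pointer on the bridge that is the locked mark. Stiff: stays where left; turning takes about 4 N at the grip, 5 N when clamping
- collar_axis (a point): point on the collar's vertical axis, 160 mm above the bench. The collar is a dark ridged ring of 74 mm diameter, 93 to 115 mm above the bench, captive on top of the bridge
- collar_grip (a point): on the collar's lever: round upright black grip, 22 mm diameter, from 128 to 180 mm above the bench, 85 mm from the collar's axis; this point is on its centre line, 160 mm above the bench. The lever's 12 mm bar rises from the collar to the grip's foot (top 134 mm above the bench); nothing else of the shear is higher than 125 mm
- pad: round spring-loaded steel hold-down foot of 36 mm diameter under the bridge, driven down 5 mm per rad by the collar; origin at the centre of its underside, 15.5 mm above the bed at collar angle 0. It meets the 10 mm bar at about 1.1 rad
- wrench: open-end/ring wrench lying flat, 190 mm long, 8 mm thick; it lies loose near the push stick (leave it alone); origin at the centre of its underside
- tray: small open sheet-steel catch tray, 130 x 100 x 45 mm, past the outfeed end of the shear, with one offcut in it (leave it alone); origin at the centre of its underside
- offcut: short flat piece of steel, 60 x 50 x 10 mm, lying in the tray (leave it alone); origin at the centre of its underside
- oilcan: round copper oil can with a thin spout, 72 mm diameter, 160 mm tall, to the right on the robot's side (leave it alone); origin at the centre of its underside
- chuck: steel taper tool holder standing nose down, 63 mm diameter, 160 mm tall, near the oil can (leave it alone); origin at the centre of its underside
- hammer: hammer lying flat behind the shear (+x side), 260 mm long (leave it alone); origin at the centre of its underside
- square: engineer's square lying flat, 80 mm stock and 100 mm blade, on the robot's side of the shear (leave it alone); origin at the centre of its underside
- clamp: steel screw clamp lying flat, about 150 x 100 mm (leave it alone); origin at the centre of its underside
Things that resemble listed ones, but are neither listed nor needed, are in the scene too. Leave any purple look-alike of the part that bears stick_grip alone. Leave any turquoise look-alike of the bar alone.

How it is judged (in metres and radians):
On the way, in this order (a step that is already met when the one before it is completed fails the run):
1. the bar is home against the length stop, with the foot of the push stick behind it (y of bar_front in the frame of stop_face below 0.003 m and y of stick_tip in the frame of bar_back between -0.008 and 0.008 m and x of stick_tip in the frame of bar_back between -0.03 and 0.03 m), for 0.1 s.
2. the collar stands at its locked mark with the bar home (y of bar_front in the frame of stop_face below 0.003 m and value of joint collar between 1.26 and 1.44 rad), for 0.2 s.
At the end, for the whole second after the job is handed in: The bar's front end is within 3 mm of the stop; the collar is within 0.09 rad of its locked mark (1.35) and its foot presses on the bar with over 2 N; the push stick lies on the bench, its handle's centre under 60 mm and its tip under 40 mm above it (all of step 2 and contact force between pad and bar above 2 N and height (world z) of stick_grip below 0.06 m and height (world z) of stick_tip below 0.04 m); the robot touches nothing.
It fails at once if the robot touches the bar itself (contact force between any of the fingers, the arm and bar above 0.5 N).
It fails at once if another thing on the bench is shifted by more than 20 mm (distance of any of wrench, tray, offcut, oilcan, chuck, hammer, square, clamp from where it was at the start of the episode above 0.02 m).
It also fails if it takes over 64 s, if anything falls off the work surface, if the arm or the gripper's body presses on something with over 40 N, if the wrist force passes 120 N, or if a joint passes its speed limit or range.

## Working session

There is one attempt and no reset: what is moved stays moved. The work goes in short steps, Python scripts to look and compute and a tool call to move; the robot and the scene stay as the last step left them, time stands still between calls to the robot, and variables do not carry over. Pictures are saved under pics/ and viewed, at most 10 in all, crops included, and the job is handed in when it is done.

Besides the shell and the picture viewer there is one more tool, called after ">>>" in YAML: its name, and indented under it one key for each argument. jog_arm: Moves the arm, as the interface text tells. Its arguments: {"type":"object","properties":{"moves":{"type":"array"},"newtons":{"type":"number"}},"required":["moves"]}

```bash
mkdir -p pics; ls
cat > h.py <<'E'
import numpy as np, cv2
from rig import *
def save(n,f):
    im=get_image(n); cv2.imwrite('pics/'+f,im[:,:,::-1]); return im
def ray(n,u,v,z):
    c=camera_model(n); K=np.array(c['K']);T=np.array(c['T'])
    d=T[:3,:3]@np.linalg.solve(K,[u,v,1.]); o=T[:3,3]
    return o+d*(z-o[2])/d[2]
def proj(n,p):
    c=camera_model(n); K=np.array(c['K']);T=np.array(c['T'])
    q=K@(T[:3,:3].T@(np.array(p,float)-T[:3,3])); return q[:2]/q[2]
E
python3 - <<'E'
from h import *
save('top','top0.png'); save('side','side0.png')
for n in('top','side'):
    c=camera_model(n); print(n,np.round(c['K'],1).tolist(),np.round(c['T'],3).tolist())
print(get_obs()['t'],pinch_z)
E
```

```text
pics
top [[493.2, 0.0, 318.2], [0.0, 493.2, 241.2], [0.0, 0.0, 1.0]] [[0.005, -0.997, 0.073, 459.807], [-1.0, -0.003, 0.029, -118.661], [-0.029, -0.073, -0.997, 1110.563], [0.0, 0.0, 0.0, 1.0]]
side [[513.7, 0.0, 313.5], [0.0, 513.7, 238.6], [0.0, 0.0, 1.0]] [[-0.882, -0.355, 0.31, 106.027], [-0.471, 0.69, -0.55, 651.178], [-0.019, -0.631, -0.776, 1176.268], [0.0, 0.0, 0.0, 1.0]]
0.1 18.8
```

View pics/top0.png

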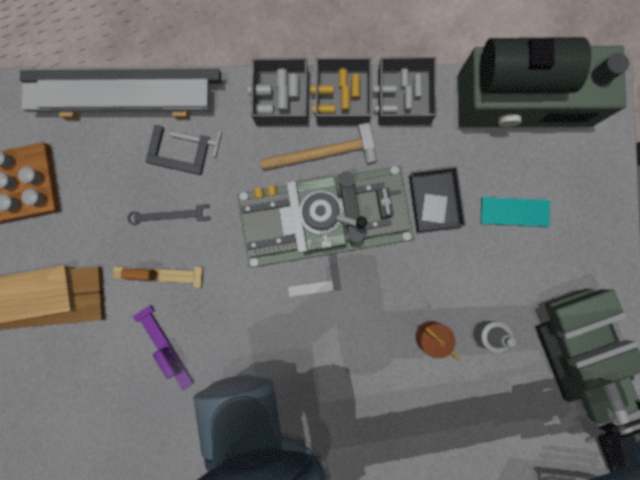

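View pics/side0.png

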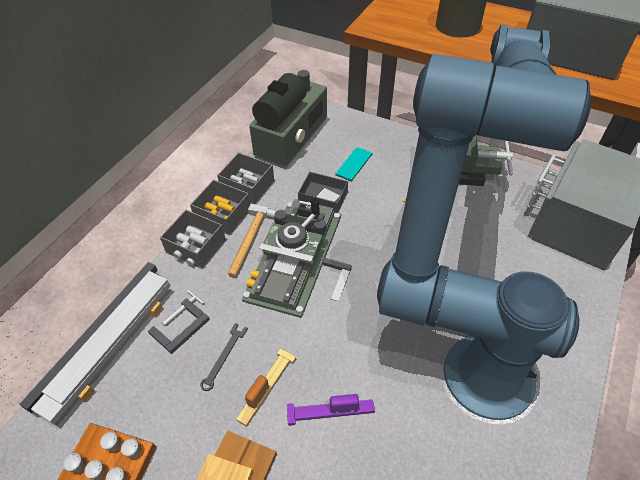

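The top picture shows the shear at about (325,215), with its infeed end on the left. Candidates for the stick:
- The tan stick, with its handle at (137,274) and foot at (199,276). This fits the plywood and wooden handle in the description.
- The purple look-alike at (163,348), which I'll leave alone.

Candidates for the bar:
- The bright piece on the bed at about (270,215).
- The turquoise look-alike at (515,212), which I'll leave alone.

Next is a close crop.

Run:
```python
from h import *
im=cv2.imread('pics/top0.png')
a=cv2.resize(im[155:290,230:420],None,fx=4.2,fy=4.2,interpolation=cv2.INTER_CUBIC)
cv2.imwrite('pics/c_shear.png',a)
b=cv2.resize(im[200:300,100:250],None,fx=5,fy=5,interpolation=cv2.INTER_CUBIC)
cv2.imwrite('pics/c_stick.png',b)
hsv=cv2.cvtColor(im,cv2.COLOR_BGR2HSV)
m=cv2.inRange(hsv,(8,70,60),(30,255,255)); m[:, :108]=0; m[:,215:]=0; m[:255]=0;m[300:]=0
n,l,s,c=cv2.connectedComponentsWithStats(m)
for i in range(1,n):
    if s[i,4]>30: print(s[i],c[i])
for u,v in((118,273),(202,276)): print(ray('top',u,v,14))
print('handle',ray('top',137,274,66))
```

```text
[114 267  38  14 422] [131.82701422 273.41232227]
[153 267  50  20 613] [179.82055465 275.80750408]
[466.48050903 362.81047607  14.        ]
[460.76461397 172.63484319  14.        ]
handle [464.24207898 298.80953218  66.        ]
```

View pics/c_shear.png

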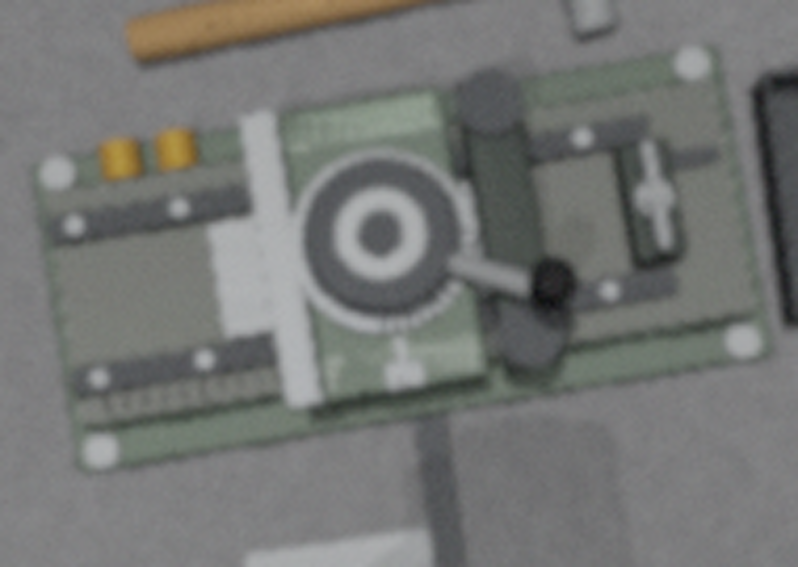

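View pics/c_stick.png

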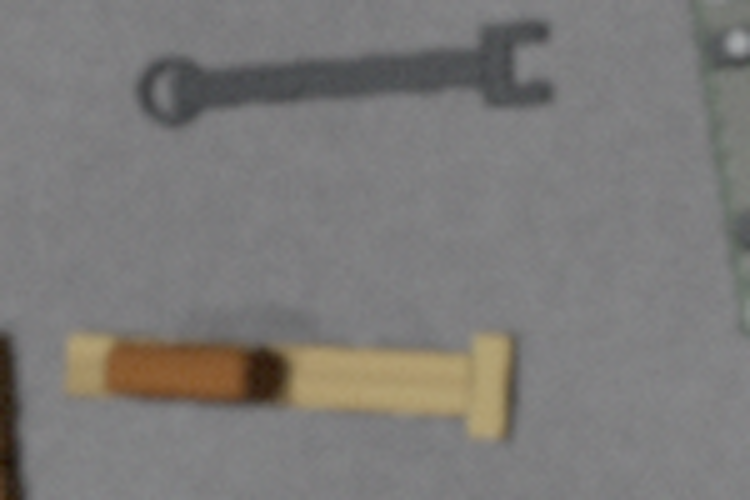

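The shear crop shows:
- Collar ring centred at full-picture (320.5,210.5), lever knob at (361.4,222.6), locked pointer at (326,242).
- Bar rear end at about (281,221), between the guide strips.

The stick crop shows the tan stick with its brown handle centred at (139,274). Its rear end is at (113.4,272.6) and its foot front at (202.6,277.4). The choice of stick is confirmed.

```bash
cat > m.py <<'E'
from h import *
S=lambda x,y:(230+x/4.2,155+y/4.2)
P=lambda x,y:(100+x/5,200+y/5)
ax=ray('top',*S(380,233),115); kn=ray('top',*S(552,284),180)
print('axis',ax,'knob',kn,'r',np.hypot(*(kn-ax)[:2]))
B=[ray('top',*S(*p),22)[:2] for p in((57,172),(692,62),(742,340),(100,452))]
print('bolts',np.round(B,1).tolist()); 
d=(B[0]-B[1]+B[3]-B[2]); d/=np.hypot(*d); e=np.array([d[1],-d[0]]); print('shear y',d,'x',e,'center bolts',np.mean(B,0), 'bolt span',np.hypot(*(B[0]-B[1])),np.hypot(*(B[0]-B[3])))
for q in((75,225),(178,208),(98,378),(204,358)):
    print('strip',(ray('top',*S(*q),54)[:2]-ax[:2])@np.c_[e,d])
bk=[ray('top',*S(*p),50)[:2] for p in((209,225),(225,335))]
print('bar rear corners (shear x,y)',[(b-ax[:2])@np.c_[e,d] for b in bk],'width',np.hypot(*(bk[0]-bk[1])))
print('stop', (ray('top',*S(621,200),70)[:2]-ax[:2])@np.c_[e,d])
k=(kn-ax)[:2]; print('knob local',k@np.c_[e,d])
loc=k@np.c_[e,d]; # cw from above; locked at -x
a=np.arctan2(loc[1],loc[0]); print('collar angle', 1.35-((a-np.pi)%(2*np.pi)))
r=ray('top',*P(67,363),14);f=ray('top',*P(513,387),7);fm=ray('top',*P(509,387),14);h=ray('top',*P(195,372),66)
print('stick rear',r,'front',fm,'len',np.hypot(*(fm-r)[:2]),'handle',h)
u=(fm-r)[:2];u/=np.hypot(*u);print('dir',u,'tip-h',(fm-h)[:2]@u,'lat',(fm-h)[:2]@[u[1],-u[0]], np.degrees(np.arctan2(u[1],u[0])),'feed',np.degrees(np.arctan2(*(-d)[::-1])))
hs=[ray('top',*P(*p),66)[:2] for p in((105,370),(285,374))];print('handle ends',hs)
print(np.round(get_obs()['tool_rot'],3).tolist())
E
python3 m.py
```

```text
axis [594.87648661 -93.88305061 115.        ] knob [ 563.01737826 -173.16379625  180.        ] r 85.44260889438205
bolts [[640.0, 80.8], [699.1, -256.6], [551.2, -281.9], [490.9, 55.6]]
shear y [-0.17414671  0.98471972] x [0.98471972 0.17414671] center bolts [ 595.30404218 -100.53360595] bolt span 342.5788797848913 151.18046516609127
strip [ 39.71800536 154.48619942]
strip [ 39.21732507 100.51545964]
strip [-40.46266429 155.35443645]
strip [-39.63480113  99.91996593]
bar rear corners (shear x,y) [array([28.35448424, 86.49533329]), array([-29.39782375,  87.67662835])] width 57.7643881307144
stop [   1.72315659 -122.71361234]
knob local [-45.17877355 -72.5211544 ]
collar angle 0.33634456330857576
stick rear [467.32373147 373.30313162  14.        ] front [457.64343232 173.01422402  14.        ] len 200.52270370604043 handle [463.41186252 294.46185673  66.        ]
dir [-0.04827533 -0.99883407] tip-h 121.58450572823176 lat -0.10121962754329437 -92.76704798861891 feed -79.97099399940409
handle ends [array([464.06317481, 333.40879526]), array([462.7620054 , 255.60193424])]
[[0.941, 0.338, -0.0], [0.338, -0.941, 0.002], [0.0, -0.002, -1.0]]
```

>>> jog_arm:
  moves:
    - [23,46,6,0,0]
    - [23,46,6,0,0]
    - [23,46,6,3,0]
    - [23,46,6,6,0]
    - [23,46,6,8,0]
    - [23,46,6,10,0]
    - [23,46,6,12,0]
    - [23,46,6,13.5,0]
    - [23,60,6,13.5,0]
    - [23,91.5,3,13.5,0]
  newtons: 40

```text
t: 1.35
ee_pos: [445.7, -40.8, 259.9]
tool_rot: [[0.048, 0.999, 0.001], [0.999, -0.048, -0.0], [-0.0, 0.001, -1.0]]
ft_force: [1.2, 0.0, 0.3]
opening: 0.997
finger_force: 0.0
```

>>> jog_arm:
  moves:
    - [1.8,33,-12,0,0]
    - [1.8,33,-12,0,0]
    - [1.8,33,-12,0,0]
    - [1.8,33,-12,0,0]
    - [1.8,33,-12,0,0]
    - [1.8,33,-12,0,0]
    - [1.8,33,-12,0,0]
    - [1.8,33,-12,0,0]

```text
t: 2.35
ee_pos: [463.6, 286.8, 139.8]
tool_rot: [[0.048, 0.999, -0.0], [0.999, -0.048, -0.0], [-0.0, -0.0, -1.0]]
ft_force: [-1.1, -0.3, -0.4]
opening: 1.001
finger_force: 0.0
```

Run:
```python
from h import *
o=get_obs(); print(o['t'],o['ee_pos'],o['tool_rot'],o['qpos'])
im=save('top','top1.png'); s=save('side','side1.png')
hsv=cv2.cvtColor(s[:,:,::-1].copy(),cv2.COLOR_BGR2HSV)
a=cv2.resize(s[300:450,180:380,::-1],None,fx=4,fy=4); cv2.imwrite('pics/c_s1.png',a)
for p in((463.9,303,66),(457.6,173,14),(467.3,373.3,14)): print(proj('side',p), (proj('side',p)-[180,300])*4)
```

```text
2.35 [463.59964154 286.78824636 139.75478017] [[ 4.79252540e-02  9.98850870e-01 -3.30127821e-04]
 [ 9.98850849e-01 -4.79253762e-02 -3.72718585e-04]
 [-3.88111783e-04 -3.11885822e-04 -9.99999876e-01]] [ 3.46065654e-01  7.11446962e-02  1.87963400e+00 -2.56927350e-04
  1.19125096e+00  3.94104580e-01]
[255.70377122 385.65670078] [302.81508489 342.62680311]
[288.01161767 350.92059004] [432.04647068 203.68236015]
[240.37236513 420.58968507] [241.48946054 482.35874029]
```

View pics/c_s1.png

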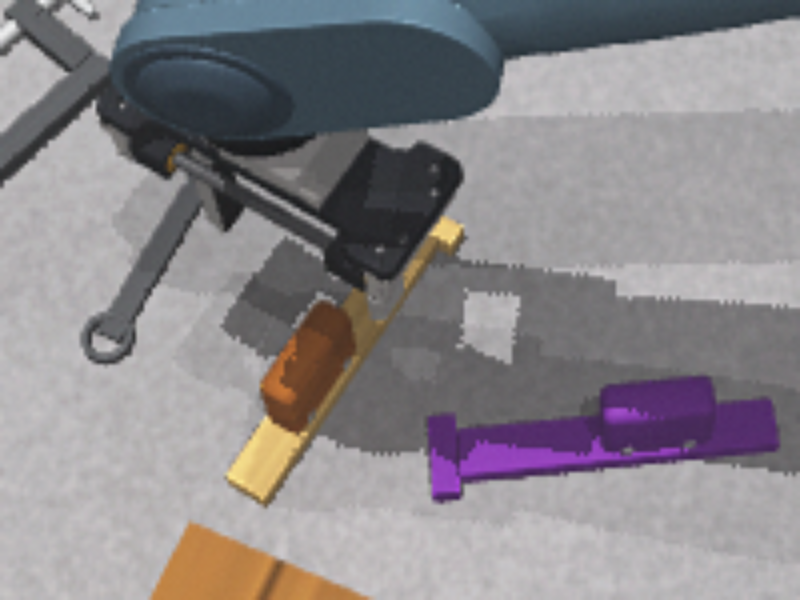

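The side crop shows the tan stick with its brown handle centred near crop (308,343), and my estimate projects to (303,343). That agrees, with the open gripper just ahead of it, so I can take the handle.

>>> jog_arm:
  moves:
    - [0,1.6,-2,0,0]
    - [0,1.6,-6,0,0]
    - [0,1.6,-11.2,0,0]
    - [0,1.6,-11.2,0,0]
    - [0,1.6,-11.2,0,120]
    - [0,1.6,-11.2,0,255]
    - [0,1.6,-11.2,0,255]
    - [0,1.6,-11.2,0,255]
    - [0,1.6,-11.2,0,255]
    - [0,1.6,-11.2,0,255]
  newtons: 40

```text
t: 3.7
ee_pos: [463.7, 303.2, 27.8]
tool_rot: [[0.048, 0.999, -0.0], [0.999, -0.048, -0.0], [-0.0, -0.0, -1.0]]
ft_force: [0.0, -0.6, 0.4]
opening: 0.399
finger_force: 0.0
```

>>> jog_arm:
  moves:
    - [0,0,0,0,255]
    - [0,0,0,0,255]
    - [0,0,0,0,255]
    - [0,0,5,0,255]
    - [0,0,9,0,255]
    - [4,-5,9,1.3,255]
    - [8,-10,9,2.56,255]
    - [8.8,-15.1,9,2.56,255]
    - [8.8,-15.1,9,2.56,255]
    - [8.8,-15.1,9,2.56,255]

```text
t: 4.95
ee_pos: [551.3, 152.5, 117.4]
tool_rot: [[-0.174, 0.985, -0.001], [0.985, 0.174, 0.0], [0.0, -0.001, -1.0]]
ft_force: [-0.2, -0.1, -2.6]
opening: 0.253
finger_force: 40.0
```

Run:
```python
from h import *
o=get_obs(); print(o['t'],o['ee_pos'],o['opening'],o['finger_force'],o['tool_rot'])
im=save('top','top2.png'); s=save('side','side2.png')
a=cv2.resize(im[150:300,180:340,::-1],None,fx=3,fy=3,interpolation=cv2.INTER_CUBIC)
b=cv2.resize(s[180:380,200:360,::-1],None,fx=2.25,fy=2.25)
cv2.imwrite('pics/c2.png',np.hstack([a[:450,:400],b[:450,:360]]))
print('tip exp',(proj('top',(574,24.3,97))-[180,150])*3,[400,0]+(proj('side',(574,24.3,90+7))-[200,180])*2.25)
```

```text
4.95 [551.29685032 152.49473419 117.39984822] 0.2530226839952579 39.99764800071716 [[-1.74252033e-01  9.84700817e-01 -7.27997174e-04]
 [ 9.84700997e-01  1.74252284e-01  2.96114393e-04]
 [ 4.18439255e-04 -6.65261008e-04 -9.99999691e-01]]
tip exp [251.01425603 214.67074663] [570.52795228 203.43510604]
```

View pics/c2.png

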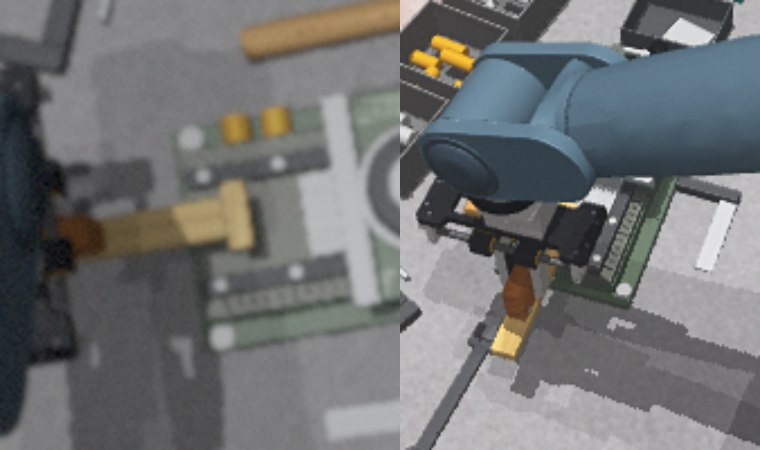

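The top part shows the foot front at crop (253,215), and I expected (251,215). So the stick is straight in the jaws and in line with the bed, between the strips. I'll lower it and feed.

>>> jog_arm:
  moves:
    - [0,0,-3,0,255]
    - [0,0,-4.6,0,255]
    - [0.26,-1.48,-4.6,0,255]
    - [0.44,-2.46,-4.6,0,255]
    - [0.57,-3.25,-4.6,0,255]
    - [0.7,-3.94,-4.6,0,255]
    - [0.84,-4.73,-4.6,0,255]
    - [0.97,-5.52,-4.6,0,255]
    - [1.11,-6.3,-4.6,0,255]
    - [1.25,-7.09,-4.6,0,255]

```text
t: 6.3
ee_pos: [564.9, 82.6, 73.3]
tool_rot: [[-0.174, 0.985, 0.002], [0.985, 0.174, 0.004], [0.003, 0.002, -1.0]]
ft_force: [-1.5, 7.5, 2.4]
opening: 0.251
finger_force: 40.0
```

>>> jog_arm:
  moves:
    - [0.14,-0.79,0,0,255]
    - [0.23,-1.28,0,0,255]
    - [0.3,-1.67,0,0,255]
    - [0.35,-1.97,0,0,255]
    - [0.35,-1.97,0,0,255]

```text
t: 6.92
ee_pos: [568.5, 62.6, 73.3]
tool_rot: [[-0.174, 0.985, 0.002], [0.985, 0.174, 0.003], [0.003, 0.002, -1.0]]
ft_force: [-0.7, 5.7, 1.1]
opening: 0.25
finger_force: 40.0
```

>>> jog_arm:
  moves:
    - [0.03,-0.15,0,0,255]
    - [0.05,-0.3,0,0,255]
    - [0.05,-0.3,0,0,255]

```text
t: 7.3
ee_pos: [568.9, 59.9, 73.3]
tool_rot: [[-0.174, 0.985, 0.002], [0.985, 0.174, 0.003], [0.003, 0.002, -1.0]]
ft_force: [-0.2, 6.5, 2.1]
opening: 0.251
finger_force: 40.0
```

>>> jog_arm:
  moves:
    - [0.03,-0.15,0,0,255]
    - [0.05,-0.3,0,0,255]
    - [0.05,-0.3,0,0,255]

```text
t: 7.68
ee_pos: [569.3, 57.4, 73.4]
tool_rot: [[-0.174, 0.985, 0.002], [0.985, 0.174, 0.004], [0.004, 0.002, -1.0]]
ft_force: [-2.2, 10.1, 4.1]
opening: 0.253
finger_force: 40.0
```

>>> jog_arm:
  moves:
    - [0.03,-0.15,0,0,255]
    - [0.05,-0.3,0,0,255]
    - [0.05,-0.3,0,0,255]

```text
t: 8.05
ee_pos: [569.5, 57.1, 74.0]
tool_rot: [[-0.173, 0.985, 0.001], [0.985, 0.173, 0.009], [0.009, 0.002, -1.0]]
ft_force: [-4.3, 19.2, 7.4]
opening: 0.249
finger_force: 40.0
```

Run:
```python
from h import *
im=save('top','top3.png')
a=cv2.resize(im[155:290,230:420,::-1],None,fx=4.2,fy=4.2,interpolation=cv2.INTER_CUBIC)
cv2.imwrite('pics/c3.png',a)
```

```text
(no output)
```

View pics/c3.png

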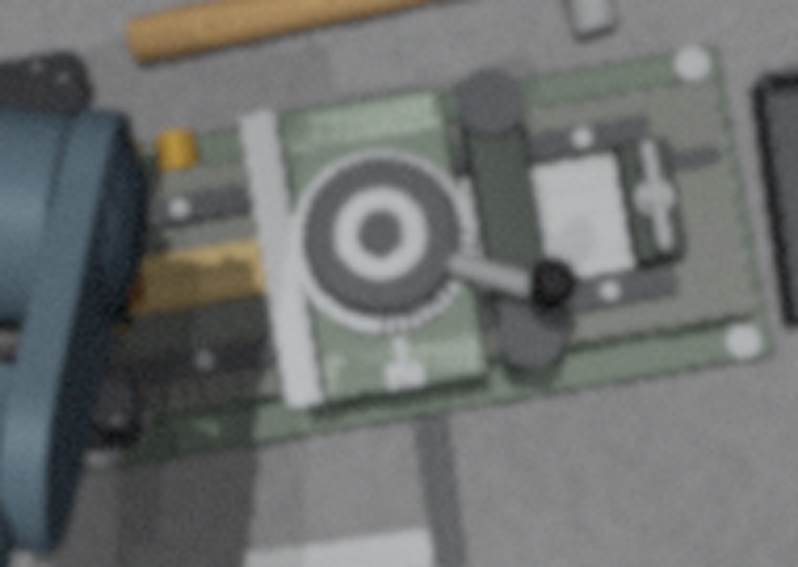

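The crop shows the bright bar now filling the bed from under the blade beam up to the dark length stop (at x≈630), with no gap. The stick's foot is inside the guard. The bar is home, so I'll back the stick out and take it back to its clear starting spot.

>>> jog_arm:
  moves:
    - [-0.17,0.98,0,0,255]
    - [-0.87,4.92,0,0,255]
    - [-1.65,9.36,0,0,255]
    - [-1.65,9.36,0,0,255]
    - [-1.65,9.36,4,0,255]
    - [-5,15,5,-1,255]
    - [-10.6,20,5,-2.56,255]
    - [-10.6,24.6,3,-2.56,255]
    - [-10.6,24.6,0,-2.56,255]
    - [-10.6,24.6,0,-2.56,255]

```text
t: 9.35
ee_pos: [461.6, 297.4, 69.8]
tool_rot: [[0.048, 0.999, -0.004], [0.999, -0.048, -0.002], [-0.003, -0.004, -1.0]]
ft_force: [0.1, 0.1, -1.0]
opening: 0.25
finger_force: 40.0
```

>>> jog_arm:
  moves:
    - [0,0.4,-2,0,255]
    - [0,0.4,-3.6,0,255]
    - [0,0.4,-3.9,0,255]
    - [0,0.4,-3.9,0,255]

```text
t: 9.85
ee_pos: [463.3, 302.3, 32.7]
tool_rot: [[0.048, 0.999, -0.0], [0.999, -0.048, -0.0], [-0.0, -0.0, -1.0]]
ft_force: [0.5, 0.4, -1.2]
opening: 0.252
finger_force: 40.0
```

>>> jog_arm:
  moves:
    - [0,0,-0.2,0,255]
    - [0,0,-0.4,0,255]
    - [0,0,-0.45,0,255]
    - [0,0,-0.45,0,255]

```text
t: 10.35
ee_pos: [463.2, 302.6, 28.4]
tool_rot: [[0.048, 0.999, 0.0], [0.999, -0.048, 0.0], [0.0, 0.0, -1.0]]
ft_force: [0.7, 0.9, -0.9]
opening: 0.252
finger_force: 40.0
```

>>> jog_arm:
  moves:
    - [0,0,0,0,0]
    - [0,0,0,0,0]
    - [0,0,0,0,0]
    - [0,0,6,0,0]
    - [0,0,12,0,0]
    - [0,0,18,0,0]
    - [0,-5,21,0,0]
    - [3,-10,21,-1,0]
    - [6,-16,21,-3,0]
    - [10,-22,21,-3.83,0]

```text
t: 11.6
ee_pos: [556.0, 92.7, 238.8]
tool_rot: [[0.376, 0.927, 0.001], [0.927, -0.376, 0.0], [0.0, 0.001, -1.0]]
ft_force: [-0.3, 0.8, 0.4]
opening: 1.0
finger_force: 0.0
```

Run:
```python
from h import *
o=get_obs(); print(o['t'],o['ee_pos'],o['opening'])
im=save('side','side4.png')
for p in ((463.9,303,66),(457.6,173,14),(467.3,373.3,14)): print(proj('side',p))
hsv=cv2.cvtColor(im,cv2.COLOR_RGB2HSV); m=cv2.inRange(hsv,(8,70,60),(30,255,255)); m[:340]=0;m[:,:230]=0;m[:,300:]=0;m[425:]=0
r=cv2.minAreaRect(np.argwhere(m>0)[:,::-1].astype(np.float32)); print(cv2.boxPoints(r).tolist())
s0=cv2.imread('pics/side0.png');h0=cv2.cvtColor(s0,cv2.COLOR_BGR2HSV);m0=cv2.inRange(h0,(8,70,60),(30,255,255)); m0[:340]=0;m0[:,:230]=0;m0[:,300:]=0;m0[425:]=0
print(cv2.boxPoints(cv2.minAreaRect(np.argwhere(m0>0)[:,::-1].astype(np.float32))).tolist())
```

```text
11.6 [556.02147478  92.70175222 238.84642874] 0.9998025486288504
[255.70377122 385.65670078]
[288.01161767 350.92059004]
[240.37236513 420.58968507]
[[229.15638732910156, 414.1805725097656], [280.2657470703125, 345.2939758300781], [296.47314453125, 357.3188171386719], [245.36376953125, 426.2054138183594]]
[[229.54624938964844, 414.8005676269531], [280.25433349609375, 345.6531677246094], [296.338134765625, 357.4479675292969], [245.63006591796875, 426.5953674316406]]
```

>>> jog_arm:
  moves:
    - [0,-6,0,0,0]
    - [0,-12,0,0,0]
    - [0,-18,0,0,0]
    - [0,-23,0,0,0]
    - [0,-25.6,0,0,0]
    - [0,-25.6,0,0,0]
    - [0,-25.6,0,0,0]

```text
t: 12.52
ee_pos: [555.4, -160.8, 238.2]
tool_rot: [[0.372, 0.928, -0.0], [0.928, -0.372, 0.0], [0.0, -0.0, -1.0]]
ft_force: [0.5, 0.2, 0.2]
opening: 1.004
finger_force: 0.0
```

Run:
```python
from h import *
o=get_obs(); print(o['t'],o['ee_pos'],np.degrees(np.arctan2(o['tool_rot'][1][1],o['tool_rot'][0][1])))
s=save('side','side5.png')
cv2.imwrite('pics/c5.png',cv2.resize(s[150:270,220:380,::-1],None,fx=4.5,fy=4.5,interpolation=cv2.INTER_CUBIC))
f=lambda p:(proj('side',p)-[220,150])*4.5
print('knob top',f((563,-173,180)),'axis',f((594.9,-93.9,115)),'tcp',f(o['ee_pos']))
```

```text
12.525 [ 555.40213315 -160.80847309  238.24370191] -21.866024556057504
knob top [426.87379198 225.59852068] axis [319.67397826 368.39739387] tcp [426.897632   173.33500215]
```

View pics/c5.png

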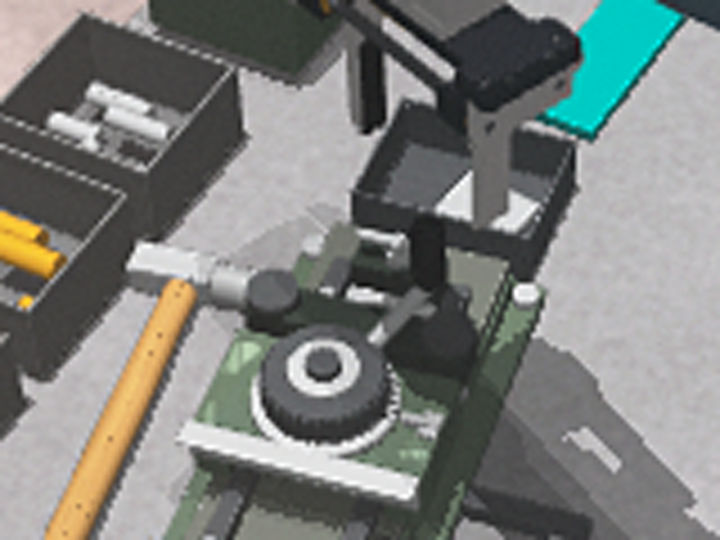

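The side crop shows the knob top at (427,222), and my estimate projects to (427,226). The ring agrees as well, and the fingers straddle the grip. I'll lower and grip.

>>> jog_arm:
  moves:
    - [0.76,-1.22,-3,0,0]
    - [0.76,-1.22,-6,0,0]
    - [0.76,-1.22,-9.2,0,0]
    - [0.76,-1.22,-9.2,0,100]
    - [0.76,-1.22,-9.2,0,160]
    - [0.76,-1.22,-9.2,0,255]
    - [0.76,-1.22,-9.2,0,255]
    - [0.76,-1.22,-9.2,0,255]
    - [0.76,-1.22,-9.2,0,255]
    - [0.76,-1.22,-9.2,0,255]
  newtons: 20

```text
t: 13.82
ee_pos: [563.0, -173.8, 146.3]
tool_rot: [[0.373, 0.928, -0.0], [0.928, -0.373, 0.0], [0.0, -0.0, -1.0]]
ft_force: [0.3, -0.1, 0.3]
opening: 0.294
finger_force: 0.0
```

>>> jog_arm:
  moves:
    - [0,0,0,0,255]
    - [0,0,0,0,255]
    - [0,0,0,0,255]

```text
t: 14.2
ee_pos: [563.2, -173.9, 146.3]
tool_rot: [[0.373, 0.928, 0.0], [0.928, -0.373, -0.0], [-0.0, 0.001, -1.0]]
ft_force: [2.5, -1.8, -0.7]
opening: 0.225
finger_force: 20.0
```

>>> jog_arm:
  moves:
    - [-0.52,0.24,0,-0.8,255]
    - [-1.07,0.52,0,-1.6,255]
    - [-1.58,0.84,0,-2.4,255]
    - [-2.05,1.18,0,-3.2,255]
    - [-2.5,1.56,0,-4,255]
    - [-2.93,1.97,0,-4.8,255]
    - [-3.33,2.41,0,-5.6,255]
    - [-3.7,2.88,0,-6.4,255]
    - [-4.33,3.89,0,-8,255]
    - [-4.33,3.89,0,-8,255]

```text
t: 15.45
ee_pos: [517.8, -135.3, 146.3]
tool_rot: [[0.882, 0.471, -0.005], [0.471, -0.882, -0.001], [-0.005, -0.001, -1.0]]
ft_force: [-6.3, -3.7, 3.1]
opening: 0.224
finger_force: 20.0
```

>>> jog_arm:
  moves:
    - [-0.25,0.53,0,-0.8,255]
    - [-0.48,1.08,0,-1.6,255]
    - [-0.68,1.7,0,-2.4,255]
    - [-0.87,2.4,0,-3.3,255]
    - [-0.89,2.55,0,-3.6,255]
    - [-0.89,2.55,0,-3.6,255]
    - [-0.89,2.55,0,-3.6,255]

```text
t: 16.32
ee_pos: [508.6, -110.7, 146.3]
tool_rot: [[0.984, 0.176, -0.006], [0.176, -0.984, -0.003], [-0.007, 0.002, -1.0]]
ft_force: [-8.4, -5.1, 4.5]
opening: 0.226
finger_force: 20.0
```

Run:
```python
from h import *
o=get_obs(); p=np.array(o['ee_pos'])
for a in((594.9,-93.9),(593,-95)): 
    k=p[:2]-a; loc=[k@[.9847,.1741],k@[-.1741,.9847]]; print(p,loc,'collar',1.35-np.arctan2(loc[1],loc[0])%(2*np.pi)+np.pi)
```

```text
[ 508.59445554 -110.73872287  146.27990264] [np.float64(-87.91669128046658), np.float64(-1.555295116687753)] collar 1.3323112894911162
[ 508.59445554 -110.73872287  146.27990264] [np.float64(-85.85425128046661), np.float64(-0.8029151166877554)] collar 1.3406482008991292
```

>>> jog_arm:
  moves:
    - [0,0,0,0,120]
    - [0,0,0,0,0]
    - [0,0,0,0,0]
    - [0,0,0,0,0]
    - [0,0,3,0,0]
    - [0,0,7,0,0]
    - [0,0,11,0,0]
    - [-3,5,14,0,0]
    - [-6,15,14,0,0]
    - [-6,22,14,0,0]

```text
t: 17.58
ee_pos: [456.1, 61.5, 286.9]
tool_rot: [[0.985, 0.174, 0.002], [0.174, -0.985, -0.0], [0.002, 0.0, -1.0]]
ft_force: [0.5, 0.1, -0.1]
opening: 1.003
finger_force: 0.0
```

Run:
```python
from h import *
o=get_obs(); print(o['t'],o['ee_pos'],o['ft_force'])
im=save('top','top6.png')
cv2.imwrite('pics/c6.png',cv2.resize(im[155:290,230:420,::-1],None,fx=4.2,fy=4.2,interpolation=cv2.INTER_CUBIC))
```

```text
17.575 [456.10534654  61.46750359 286.90762314] [ 0.51572432  0.09093142 -0.13964642]
```

View pics/c6.png

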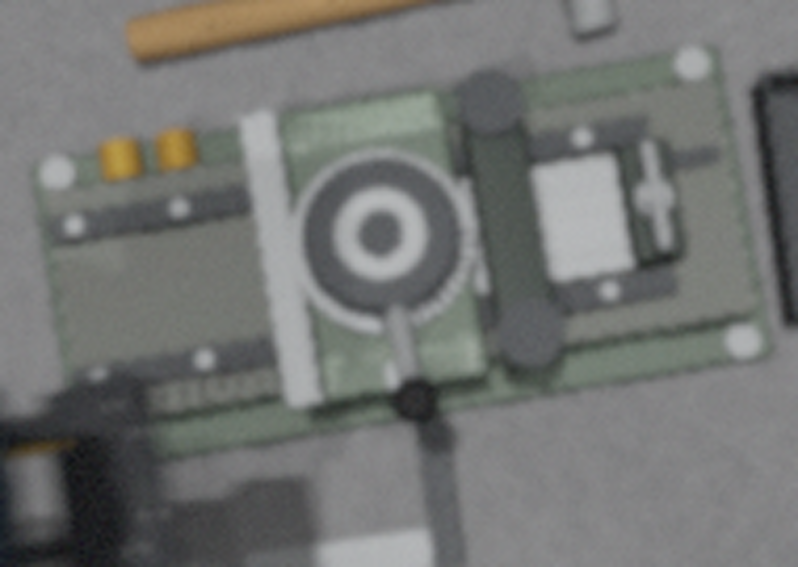

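The crop shows the bar against the stop and the lever over the pointer, with the knob at crop (415,400). I'll compute its angle.

Run:
```python
from h import *
S=lambda x,y:(230+x/4.2,155+y/4.2)
ax=ray('top',*S(380,233),115); kn=ray('top',*S(415,400),180); k=(kn-ax)[:2]
l=[k@[.9847,.1741],k@[-.1741,.9847]]; a=1.35-(np.arctan2(l[1],l[0])%(2*np.pi)-np.pi); print(l,a)
if 1.29<a<1.41: print(sign_off())
```

```text
[np.float64(-86.2419996133556), np.float64(-2.7697565053232927)] 1.3178949372235929
the job is handed in; nothing more can be done
None
```

I handed the job in after about 18 s of the 64 s: the bar is home against the length stop and the collar lever stands over the locked mark, at about 1.32–1.34 rad measured. The push stick lies back where it started; I did not measure the hold-down's force on the bar, and the sign-off gave no verdict.

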